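# Open the parts scale's sprung cover and tare it

## Robot

A 6-joint arm with a two-finger parallel gripper is mounted at the origin on the work surface. World frame = base frame: x ahead of the robot, y to its left, z up, the work surface at z = 0. Lengths are in m, angles in degrees, forces in N, time in s.
With the tool pointing down it reaches from about 0.375 to 0.9 m from the base axis. Payload 3.1 kg.
Tool frame: the origin (TCP) lies on the centre line of the jaws, within the pads' length; the fingertips stand 25 mm ahead of it and the grasp point (between the pads) lies 6 mm ahead of it; z points along the fingers, y is the line along which they close (so a half turn about z gives the same grasp; the last joint's range is limited). The gripper opens to 87 mm and grips with 3 to 60 N. Pads are 19 mm wide; open, the fingers measure 117 mm over their backs; the gripper's body (75 mm by 190 mm) begins 51 mm behind the grasp point.
Start: joints at [-84.082, 30.224, 82.088, -0, 67.689, -10.227], TCP at [0.174, -0.6, 0.248] pointing down, gripper open.
Joint ranges: [-176.69, 176.69], [-43.24, 126.21], [12.49, 139.97], [-82, 262], [0, 151.66], [-163.58, 163.58]. Speed limits (degrees/s): [159.86, 159.86, 180, 180, 180, 180].

## Interface

Orientations are given as a 3x3 rotation matrix whose columns are the frame's x, y, z axes.
In Python, from rig import bot, cams, models gives the robot as it stands. The module is installed in compiled form; this text tells all that it offers.
- The arm moves only by the shell command python3 -m handwheel 'ROWS' [OPENING]. ROWS is JSON, a list of rows, each a list of 6 numbers: the shift along the world's x, y, z each as a share of 1 m, from -1 to 1, then the turn, a rotation vector about the world's x, y, z each as a share of 2 rad, from -1 to 1. In form: [[dx, dy, dz, wx, wy, wz], ...]. A call has exactly 8 rows; each row is the pose to reach, as a shift and turn from the pose commanded when the call began; what a row does not reach only later rows make up. A row lasts 1/12 s, in which the tool goes at most 41.7 mm and 7.16 degrees, less where a joint would pass 70% of its speed; a pose out of reach is approached as far as the arm can. A call with a number of a shift or a turn outside -1 to 1 is refused whole. A call with a gripper value outside its range is refused whole. OPENING is the opening, from -1 (shut) to 1 (fully open), so that 0 is half open, set as the call begins (- or left out, the last holds). The fingers move at their own pace and stop on an object; the grip force is fixed at half the most. Time passes only in rows, so rows that repeat a pose let the fingers close, or fill a call up. It gives the time, the measured TCP pose, the force, the opening and the grip force at its end, in the units of the state.
- bot.read_state(): the state, without advancing time (a new reading comes with each control period).
- cams.capture(name): name is "scene" or "top" or "wrist"; returns (picture, depth): 480x640x3 uint8, blue, green, red; 480x640 float32, m along the optical axis (not along the pixel's ray), 0 where there is no reading.
- cams.calibration(name): a dict with "mtx" (3x3 intrinsics, pixels), "R" (3x3) and "t" (3): a world point X has camera coordinates R X + t; the wrist camera has in their place "tool_from_camera" (4x4, takes a point from camera to tool coordinates, whose origin is the TCP and whose axes are the flange's). Camera axes: x right, y down, z forward; pixel columns grow to the right and rows downward; lengths in m; the calibration is good to about 2 mm. A picture is of the moment at which its call begins: read the wrist's pose just before it. calibration takes no time and is no camera call.
- bot.hand_in(): hands the job in; it is judged then, once.
Trained networks look in the newest picture that a camera, given by its name, has taken for a name from the list of things; names that differ only in an ending like _2 or _b are one class to them, and where a whole thing is asked for, a point or a joint stands for the part that bears it (a point fixed in the world has none). Each returns a list of dicts, best first, with "conf" (0 to 1); they miss things now and then, are a little off and sometimes report something else, mostly with a low value. They report only what shows in the picture. A call takes as long as a camera call. They do not tell look-alikes from the thing itself.
- models.spot_in(query, camera): "position" ([column, row] in pixels, amid what is visible of it).
- models.tip_of(query, camera): "position" ([column, row] in pixels: a listed point, or the origin of a listed thing).
The state is a dict: "time_s": time; "joint_positions": joint angles; "qvel": joint speeds; "tau": joint torques, N m; "position": TCP position; "tcp_rot": TCP orientation; "force": force on the tool from outside, world axes, zero at the start; "moment": the same for the moment, N m; "opening": opening from 0.0 (shut) to 1.0 (fully open); "grasp_force": force on a finger pad.
Only numpy, scipy, OpenCV 4.12 (cv2) and the standard library are available. Lean on these libraries where they do the work, as an engineer would, in place of code of your own. Each camera call takes 0.05 s, during which the arm holds its last target. There are 200 camera calls.

## Task

Get the bicycle-parts scale ready for weighing: lift the red hanger tool off its cover and lay it flat, stud up, in the blue parts tray that holds the spanner, without dropping it; then press the orange catch and steady the sprung cover with the hand all the way up so that it does not snap open. When the cover stands fully open, press the green tare pad with the fingertips, firmly enough and for long enough to trip it but without overloading it. Keep off the other two pads and the weighing pan, and do not disturb the bottle, the spanner and the other small things lying about.

Things in the scene. Friction and masses are not known exactly. Their poses are not given: they have to be found in the camera images.
- scale: White bench scale, fixed, 230 mm (its x) by 170 mm (its y), flat deck 40 mm high. Origin: centre of its underside; x points from the key strip to the cover's hinge (away from the robot, give or take its yaw), y left, z up. Front 60 mm: black strip with three flat pads; behind it in the middle the orange catch, then the grey-framed clear dust cover over the round steel pan.
- tare_pad: Green membrane pad, 34 x 34 mm, right-hand (-y) of three, at x -85, y -53 mm in the scale's frame. Origin: centre of its top face, facing up, 42 mm above the table, 2 mm proud of the black strip. Axes as the scale's. It gives only 1.5 mm (2 N to start, 4 N per mm, then solid at 8 N). It trips when pressed with 6 N or more for 0.3 s, and is ruined above 25 N.
- unit_pad: Grey membrane pad of the same size and feel, in the middle of the strip, 53 mm from the green one centre to centre. Origin: centre of its top face. Not to be pressed (3 N counts).
- power_pad: Red membrane pad of the same size and feel, the left-hand (+y) one. Origin: centre of its top face. Not to be pressed (3 N counts).
- pan: Round stainless weighing pan, 104 mm across, under the cover. Origin: centre of its top face, 51 mm above the table. Must not be pressed (3 N counts).
- catch_top (a point): Centre of the top of the orange push catch, 16 mm (scale x) by 22 mm (scale y), 75 mm above the table: 11 mm above the cover's top. It goes straight down 5 mm (2 N to start, 5 N at the bottom) and springs back; the cover is freed at about 3 mm. Its rear face is 6 mm in front of the cover's front edge: a fingertip pressing it can overhang that edge and receive the freed cover.
- cover (a joint): Opening angle of the dust cover, rad: 0 shut and caught, 1.75 fully open on its stop (leaning back a little past upright). Once the catch frees it, a spring drives it all the way open (about 0.3 N up at its front edge) and keeps it there; let go, it snaps up at 7 rad/s or so; over 4 rad/s counts as snapping. A fingertip above it can hold it back and let it up slowly.
- cover_hinge (a point): Middle of the cover's hinge axis, which runs along the scale's y, 40 mm above the table, 105 mm behind (+x) the scale's origin. The cover's front edge goes up and back about it.
- cover_lip (a point): Middle of the front top edge (rounded, 3 mm) of the cover: 135 mm in front of the hinge and 24 mm above it when shut. The cover is a shallow hood, 135 mm (scale x) by 150 mm (scale y), 24 mm high, its flat top 64 mm above the table when shut. This point moves with the cover.
- hanger_mid (a point): Red derailleur hanger tool, 60 g, at first lying on the shut cover: a bar 14 mm wide and 14 mm high along its x, with a round hub 28 mm across near its +x end and a steel stud 14 mm tall on top of the hub. This point: half-way up the bar (7 mm above its underside), at its balance point; the bar runs back to x -76 mm, the hub's centre is at x +35 mm. Grip it here across the bar.
- hanger: The same hanger tool, same origin and axes. Faster than 0.8 m/s while out of the fingers (a fall of about 30 mm) counts as dropped.
- tray: Blue open parts tray, fixed, 220 mm (its x) by 160 mm (its y), rim 30 mm high, walls and floor 4 mm thick. Origin: centre of its underside. It stands to the left or to the right of the scale. The spanner lies in its +y half, along x; its -y half is free.
- case: Grey organiser case with a clear lid, fixed, 200 x 145 x 44 mm, on the other side of the scale from the tray. Origin: centre of its underside.
- spanner: Stainless spanner, 160 mm long (x), head 38 mm wide, 8 mm high, lying in the tray. Origin: centre of its underside.
- lube: Capped clear lube bottle, 40 mm across, 145 mm tall, standing loose close beside the scale, left or right. Origin: centre of its underside.
- pot: Aluminium grease pot with a yellow band, 48 mm across, 50 mm tall, standing loose close beside the scale on the other side from the bottle. Origin: centre of its underside.
- brake_pad_a: Brake pad, 55 x 13 x 12 mm with a 14 mm stud standing up, loose in front and to one side of the scale. Origin: centre of its underside.
- brake_pad_b: The other brake pad of the pair, the same.
- tyre_lever: Yellow tyre lever, 115 x 20 x 8 mm, loose behind the scale. Origin: underside, near its middle.
- chain_tool: Small dark chain tool, 90 x 44 x 26 mm, loose behind the scale. Origin: underside, near its middle.
Things that resemble listed ones, but are neither listed nor needed, are in the scene too. What is meant by the lube is not purple or yellow, and is the smaller of those in its own colour.

How it is judged (in metres and radians):
On the way, in this order (a step that is already met when the one before it is completed fails the run):
1. the hanger tool lies flat in the tray, let go (x of hanger_mid in the frame of tray between -0.06 and 0.06 m and y of hanger_mid in the frame of tray between -0.072 and 0.072 m and z of hanger_mid in the frame of tray below 0.025 m and angle between hanger_mid's own z axis and vertical below 0.35 rad and contact force between hanger and the fingers below 0.1 N and value of joint cover below 0.1 rad), for 0.2 s.
2. the cover is fully up (value of joint cover above 1.45 rad), for 0.2 s.
3. the fingers press the tare pad with 6 N or more for 0.3 s while the cover is open (contact force between tare_pad and the fingers above 6 N and value of joint cover above 1.45 rad), for 0.3 s.
At the end, for the whole second after the job is handed in: The hanger tool lies at rest, flat (within 0.35 rad, stud up) in the tray: its balance point within 60 mm of the tray's centre lengthwise and 72 mm crosswise, and less than 25 mm above the tray's underside. The cover is open by more than 1.45 rad, the bottle stands upright (within 0.1 rad) (x of hanger_mid in the frame of tray between -0.06 and 0.06 m and y of hanger_mid in the frame of tray between -0.072 and 0.072 m and z of hanger_mid in the frame of tray below 0.025 m and angle between hanger_mid's own z axis and vertical below 0.35 rad and value of joint cover above 1.45 rad and linear speed of hanger below 0.02 m/s and angle between lube's own z axis and vertical below 0.1 rad); the robot touches nothing.
It fails at once if the cover snaps open (over 4 rad/s) (velocity of joint cover above 4 rad/s).
It fails at once if the tare pad is overloaded (over 25 N) (contact force between tare_pad and anything else above 25 N).
It fails at once if another pad or the weighing pan is pressed (over 3 N) (contact force between any of unit_pad, power_pad, pan and anything else above 3 N).
It fails at once if the hanger tool is dropped or flung (over 0.8 m/s out of the fingers) (linear speed of hanger above 0.8 m/s and contact force between hanger and the fingers below 0.05 N).
It fails at once if a bystander is shifted by more than 30 mm, or the bottle or pot tipped (distance of any of spanner, lube, pot, brake_pad_a, brake_pad_b, tyre_lever, chain_tool from where it was at the start of the episode above 0.03 m or angle between any of lube, pot's own z axis and vertical above 0.5 rad).
It also fails if it takes over 66 s, if anything falls off the work surface, if the arm or the gripper's body presses on something with over 40 N, if the wrist force passes 120 N, or if a joint passes its speed limit or range.

## Working session

There is one attempt and no reset: what is moved stays moved. The work goes in short steps, Python scripts to look and compute and a shell command to move; the robot and the scene stay as the last step left them, time stands still between calls to the robot, and variables do not carry over. Pictures are saved under pics/ and viewed, at most 10 in all, crops included, and the job is handed in when it is done.

```bash
mkdir -p pics
cat > h.py <<'E'
import numpy as np,cv2
from rig import bot,cams,models
def ray(cam,px,cal,st=None):
    K=cal["mtx"];d=np.linalg.inv(K)@np.array([px[0],px[1],1.])
    if "R" in cal:
        R=np.array(cal["R"]);t=np.array(cal["t"]);return -R.T@t,R.T@d
    T=np.array(cal["tool_from_camera"]);R=np.array(st["tcp_rot"])
    return np.array(st["position"])+R@T[:3,3],R@T[:3,:3]@d
def onz(cam,px,z,cal,st=None):
    o,d=ray(cam,px,cal,st);return o+d*(z-o[2])/d[2]
def atd(cam,px,depth,cal,st=None):
    o,d=ray(cam,px,cal,st);return o+d*depth[int(round(px[1])),int(round(px[0]))]
E
python3 - <<'E'
from h import *
np.set_printoptions(precision=3,suppress=True)
for c in ["top","scene"]:
    im,d=cams.capture(c);cv2.imwrite(f"pics/{c}0.png",im);np.save(f"{c}_d.npy",d)
    cal=cams.calibration(c);print(c,-np.array(cal["R"]).T@np.array(cal["t"]))
    for q,z in [("scale",0),("tare_pad",.042),("unit_pad",.042),("power_pad",.042),("catch_top",.075),("cover_hinge",.04),("cover_lip",.064),("hanger_mid",.071),("tray",0),("case",0),("spanner",.004),("lube",0),("pot",0),("brake_pad_a",0),("tyre_lever",0),("chain_tool",0)]:
        try:
            for r in models.tip_of(q,c)[:3]:
                p=r["position"];print(q,round(r["conf"],2),np.round(p,1),onz(c,p,z,cal))
        except Exception as e: print(q,e)
print(bot.read_state()["time_s"])
E
```

```text
top [0.34  0.014 1.242]
scale 0.56 [343.3 250.8] [ 0.581 -0.016  0.   ]
scale 0.4 [218.9 361.9] [0.353 0.224 0.   ]
tare_pad 0.72 [358.8 299.2] [ 0.478 -0.047  0.042]
unit_pad 0.81 [328.9 292.7] [0.489 0.011 0.042]
unit_pad 0.67 [342.  265.3] [ 0.544 -0.013  0.042]
power_pad 0.76 [306.  282.7] [0.508 0.056 0.042]
catch_top 0.58 [339.8 267.9] [ 0.533 -0.008  0.075]
cover_hinge 0.62 [353.8 199.1] [ 0.68  -0.034  0.04 ]
cover_lip 0.69 [350.  227.8] [ 0.615 -0.027  0.064]
cover_lip 0.57 [341. 264.] [ 0.543 -0.011  0.064]
hanger_mid 0.63 [348.5 229.7] [ 0.609 -0.024  0.071]
tray 0.87 [524.6 308.8] [ 0.472 -0.381  0.   ]
case 0.95 [149.  308.6] [0.454 0.37  0.   ]
case 0.52 [270.8 251.2] [0.577 0.132 0.   ]
spanner 0.77 [500.9 309.1] [ 0.47  -0.332  0.004]
lube 0.93 [320.2 369.5] [0.343 0.025 0.   ]
lube 0.88 [404.  297.7] [ 0.488 -0.14   0.   ]
lube 0.6 [395.2 360.9] [ 0.363 -0.122  0.   ]
pot 0.58 [269.3 248.8] [0.582 0.135 0.   ]
brake_pad_a 0.71 [404.9 166.6] [ 0.764 -0.142  0.   ]
brake_pad_a 0.63 [440.7 366.7] [ 0.354 -0.212  0.   ]
brake_pad_a 0.62 [351.  232.1] [ 0.621 -0.031  0.  
[... 617 characters left out ...]
] [0.491 0.318 0.064]
cover_lip 0.59 [331.7 378.2] [ 0.784 -0.16   0.064]
hanger_mid 0.95 [306.9 265.9] [ 0.607 -0.027  0.071]
tray 0.63 [331.7 380.8] [ 0.777 -0.15   0.   ]
tray 0.58 [128.4 365.4] [ 0.467 -0.383  0.   ]
case 0.76 [372.8 133.6] [ 0.462  0.376 -0.   ]
spanner 0.65 [145.6 342.1] [ 0.458 -0.332  0.004]
lube 0.98 [231.8 327. ] [ 0.56 -0.2   0.  ]
lube 0.74 [238.1 201.5] [0.356 0.018 0.   ]
lube 0.68 [425.4 281.9] [0.791 0.132 0.   ]
pot 0.77 [343.  224.3] [0.574 0.128 0.   ]
pot 0.32 [370.6 135.1] [ 0.461  0.369 -0.   ]
brake_pad_a 0.73 [160.2 266.7] [ 0.35  -0.206  0.   ]
brake_pad_a 0.47 [296.8 149.3] [0.354 0.217 0.   ]
tyre_lever 0.91 [330.7 381.1] [ 0.776 -0.152  0.   ]
1.7
```

View pics/top0.png

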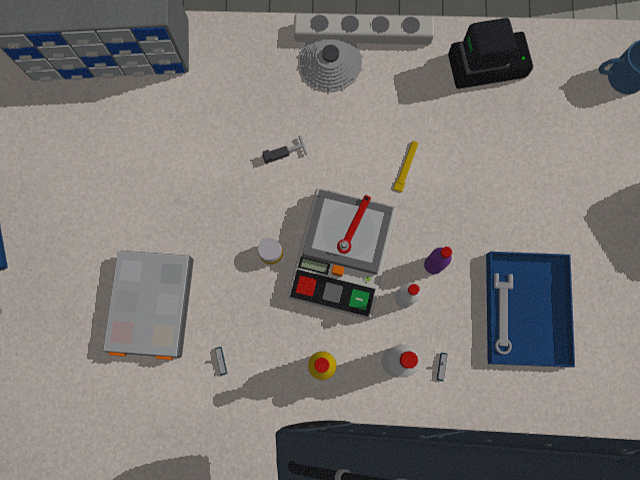

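View pics/scene0.png

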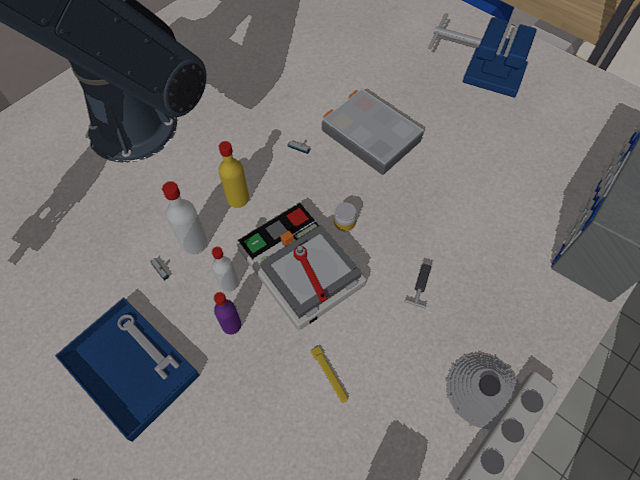

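Top view: the scale is at about (340,255) px, yawed about -13°, with the red hanger from (345,246) (hub) to (367,198). The tray at (530,310) has the spanner in its left half. The small clear bottle (the lube) is at (408,297), the pot at (270,250). The scene view agrees, with the large white and yellow bottles standing towards the robot.

Run:
```python
from h import *
np.set_printoptions(precision=3,suppress=True)
s=bot.read_state();print(np.array(s["tcp_rot"]),s["position"],s["force"],s["opening"])
print(cams.calibration("wrist")["tool_from_camera"])
d=np.load("top_d.npy");c=cams.calibration("top")
for n,p in dict(lube=(413,289),purple=(446,252),yellow=(322,365),white=(408,360),pot=(270,245),trL=(489,310),trR=(572,310),trT=(530,255),trB=(530,364),trBL=(489,364),trTL=(489,255),trBR=(572,364),trTR=(569,255),floor=(540,320),hub=(345,246),tail=(366,199)).items(): print(n,atd("top",p,d,c))
# scale fit from both cams
V=dict(tare=((-.085,-.053),[(.478,-.047),(.48,-.05)]),unit=((-.085,0),[(.489,.011),(.48,.011)]),pw=((-.085,.053),[(.508,.056),(.502,.061)]),hinge=((.105,0),[(.68,-.034),(.679,-.036)]),cat=((-.044,0),[(.533,-.008),(.532,.003)]))
A=[];B=[]
for k,(a,l) in V.items():
    for b in l:A.append(a);B.append(b)
A=np.array(A);B=np.array(B);a=A-A.mean(0);b=B-B.mean(0)
yaw=np.arctan2((a[:,0]*b[:,1]-a[:,1]*b[:,0]).sum(),(a*b).sum());R=np.array([[np.cos(yaw),-np.sin(yaw)],[np.sin(yaw),np.cos(yaw)]])
o=B.mean(0)-R@A.mean(0);print(np.degrees(yaw),o);print(B-(A@R.T+o))
```

```text
[[ 0.961  0.278  0.   ]
 [ 0.278 -0.961 -0.   ]
 [ 0.     0.    -1.   ]] [ 0.174 -0.6    0.248] [-0.502  0.393  0.387] 0.9983330075455817
[[ 0.    -0.968 -0.252  0.068]
 [ 1.     0.     0.     0.   ]
 [-0.    -0.252  0.968 -0.137]
 [ 0.     0.     0.     1.   ]]
lube [ 0.487 -0.138  0.142]
purple [ 0.556 -0.198  0.143]
yellow [0.35  0.02  0.186]
white [ 0.361 -0.12   0.209]
pot [0.58  0.129 0.049]
trL [ 0.466 -0.304  0.021]
trR [ 0.469 -0.462  0.033]
trT [ 0.576 -0.386  0.031]
trB [ 0.363 -0.377  0.03 ]
trBL [ 0.362 -0.306  0.002]
trTL [ 0.574 -0.305  0.029]
trBR [ 0.366 -0.459  0.025]
trTR [ 0.577 -0.462  0.034]
floor [ 0.45  -0.41   0.002]
hub [ 0.572 -0.017  0.097]
tail [ 0.669 -0.056  0.082]
-12.672203669287004 [ 0.574 -0.012]
[[-0.001 -0.002]
 [ 0.001 -0.005]
 [-0.002  0.004]
 [-0.011  0.004]
 [ 0.005 -0.003]
 [-0.001  0.002]
 [ 0.004  0.001]
 [ 0.003 -0.001]
 [ 0.002 -0.006]
 [ 0.001  0.005]]
```

```bash
R='[0.19,0.25,0.1,0,0,-0.166]'; true; python3 -m handwheel '[[0.19,0.25,0.1,0,0,-0.166],[0.19,0.25,0.1,0,0,-0.166],[0.19,0.25,0.1,0,0,-0.166],[0.19,0.25,0.1,0,0,-0.166],[0.19,0.25,0.1,0,0,-0.166],[0.19,0.25,0.1,0,0,-0.166],[0.19,0.25,0.1,0,0,-0.166],[0.19,0.25,0.1,0,0,-0.166]]'
python3 -m handwheel '[[0.192,0.255,0,0,0,-0.166],[0.192,0.255,0,0,0,-0.166],[0.192,0.255,0,0,0,-0.166],[0.192,0.255,0,0,0,-0.166],[0.192,0.255,0,0,0,-0.166],[0.192,0.255,0,0,0,-0.166],[0.192,0.255,0,0,0,-0.166],[0.192,0.255,0,0,0,-0.166]]'
python3 -m handwheel '[[0.03,0.07,-0.05,0,0,0],[0.03,0.07,-0.05,0,0,0],[0.03,0.07,-0.05,0,0,0],[0.03,0.07,-0.05,0,0,0],[0.03,0.07,-0.05,0,0,0],[0.03,0.07,-0.05,0,0,0],[0.03,0.07,-0.05,0,0,0],[0.03,0.07,-0.05,0,0,0]]'
python3 - <<'E'
from h import *
np.set_printoptions(precision=4,suppress=True)
s=bot.read_state();im,d=cams.capture("wrist");cv2.imwrite("pics/w1.png",im);np.save("w1.npy",d)
c=cams.calibration("wrist")
import pickle;pickle.dump(s,open("w1.pkl","wb"))
print(s["position"],np.array(s["tcp_rot"])[:,0])
for q,z in [("hanger_mid",.071),("catch_top",.075),("cover_lip",.064),("tare_pad",.042),("unit_pad",.042),("power_pad",.042),("cover_hinge",.04)]:
    for r in models.tip_of(q,"wrist")[:2]:
        p=r["position"];print(q,round(r["conf"],2),np.round(p,1),onz("w",p,z,c,s))
hsv=cv2.cvtColor(im,cv2.COLOR_BGR2HSV);m=cv2.inRange(hsv,(0,150,60),(6,255,255))|cv2.inRange(hsv,(174,150,60),(180,255,255))
n,l,st,_=cv2.connectedComponentsWithStats(m)
for i in np.argsort(-st[1:,4])[:3]+1:
    ys,xs=np.nonzero(l==i);P=np.array([onz("w",(x,y),.078,c,s)[:2] for x,y in zip(xs,ys)])
    print(st[i],cv2.minAreaRect(P.astype(np.float32)*1000),cv2.fitLine(P.astype(np.float32),cv2.DIST_HUBER,0,.001,.001).ravel(), P.mean(0))
E
```

```text
time_s: 2.37
position: [0.3648, -0.3483, 0.3486]
tcp_rot: [[0.999, -0.05, 0.001], [-0.05, -0.999, -0.0], [0.001, 0.0, -1.0]]
force: [0.2, -0.2, -0.1]
opening: 0.992
grasp_force: 0.0
time_s: 3.03
position: [0.5568, -0.0931, 0.3477]
tcp_rot: [[0.928, -0.372, 0.001], [-0.372, -0.928, -0.0], [0.0, -0.0, -1.0]]
force: [-0.3, -1.1, 0.3]
opening: 0.998
grasp_force: 0.0
time_s: 3.7
position: [0.586, -0.0269, 0.2988]
tcp_rot: [[0.927, -0.375, 0.002], [-0.375, -0.927, -0.001], [0.002, -0.0, -1.0]]
force: [0.3, 0.1, -0.1]
opening: 1.003
grasp_force: 0.0
[ 0.586  -0.0269  0.2988] [ 0.927  -0.375   0.0022]
hanger_mid 0.67 [304.  201.4] [ 0.6061 -0.03    0.071 ]
hanger_mid 0.58 [199.1 261.9] [0.5881 0.0992 0.071 ]
catch_top 0.81 [304.9 276.9] [ 0.531  -0.0004  0.075 ]
cover_lip 0.8 [306.7 259.4] [ 0.5454 -0.0083  0.064 ]
cover_lip 0.71 [285.7 134. ] [ 0.6748 -0.0381  0.064 ]
tare_pad 0.59 [356.4 291.7] [ 0.4801 -0.0453  0.042 ]
unit_pad 0.8 [313.3 293.5] [0.4972 0.003  0.042 ]
unit_pad 0.46 [582.5 210. ] [ 0.4772 -0.3132  0.042 ]
power_pad 0.67 [613.3 184.1] [ 0.4931 -0.3502  0.042 ]
power_pad 0.64 [269.2 304.4] [0.504  0.0572 0.042 ]
cover_hinge 0.85 [284.5 138.2] [ 0.673  -0.0343  0.04  ]
cover_hinge 0.24 [269.2 302.3] [0.5058 0.0567 0.04  ]
[ 289  126   26  119 1212] ((621.2669677734375, -31.77410125732422), (25.85243797302246, 116.51001739501953), 69.74845886230469) [ 0.9044 -0.4266  0.6148 -0.0329] [ 0.6177 -0.0342]
[497 178  32  24 620] ((539.7272338867188, -228.3841094970703), (31.722698211669922, 22.86701202392578), 67.99193572998047) [ 0.5075  0.8617  0.5401 -0.2286] [ 0.5401 -0.2286]
[453 274  27  25 399] ((456.6281433105469, -157.2279510498047), (30.34360122680664, 22.89069366455078), 32.752864837646484) [ 1.     -0.005   0.4554 -0.1596] [ 0.4552 -0.159 ]
```

View pics/w1.png

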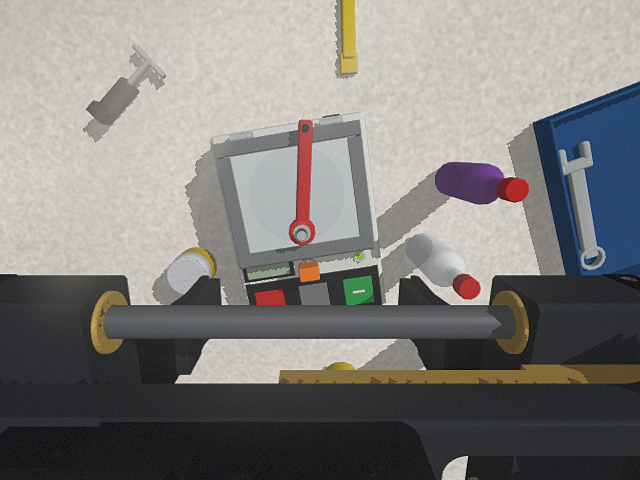

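Wrist view: the bar runs nearly vertically from (306,123) to the hub at (301,232), so the yaw matches the tool. The catch is at (308,270). Descending.

```bash
python3 -m handwheel '[[0.021,-0.001,-0.04,0,0,0],[0.021,-0.001,-0.08,0,0,0],[0.021,-0.001,-0.12,0,0,0],[0.021,-0.001,-0.15,0,0,0],[0.021,-0.001,-0.175,0,0,0],[0.021,-0.001,-0.185,0,0,0],[0.021,-0.001,-0.19,0,0,0],[0.021,-0.001,-0.19,0,0,0]]'
python3 -m handwheel '[[0,0,-0.004,0,0,0],[0,0,-0.008,0,0,0],[0,0,-0.011,0,0,0],[0,0,-0.013,0,0,0],[0,0,-0.015,0,0,0],[0,0,-0.015,0,0,0],[0,0,-0.015,0,0,0],[0,0,-0.015,0,0,0]]'
python3 - <<'E'
from h import *
im,d=cams.capture("wrist");cv2.imwrite("pics/w2.png",im)
E
```

```text
time_s: 4.77
position: [0.6069, -0.0263, 0.1071]
tcp_rot: [[0.928, -0.373, -0.001], [-0.373, -0.928, 0.0], [-0.001, 0.0, -1.0]]
force: [-0.4, 0.5, -0.0]
opening: 1.0
grasp_force: 0.0
time_s: 5.43
position: [0.6069, -0.0263, 0.0927]
tcp_rot: [[0.928, -0.373, 0.0], [-0.373, -0.928, -0.0], [0.0, -0.0, -1.0]]
force: [0.8, -0.8, -0.7]
opening: 1.004
grasp_force: 0.0
```

View pics/w2.png

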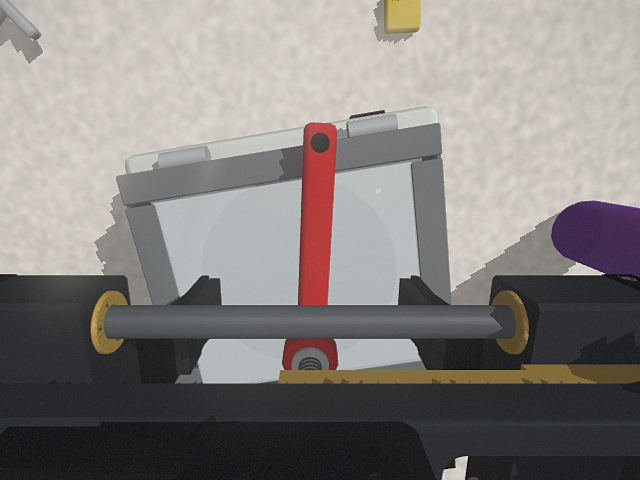

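The bar is centred between the fingers and runs at the right angle. Closing, then a small test lift.

```bash
python3 -m handwheel '[[0,0,0,0,0,0],[0,0,0,0,0,0],[0,0,0,0,0,0],[0,0,0,0,0,0],[0,0,0,0,0,0],[0,0,0,0,0,0],[0,0,0,0,0,0],[0,0,0,0,0,0]]' -1
python3 -m handwheel '[[0,0,0,0,0,0],[0,0,0,0,0,0],[0,0,0.003,0,0,0],[0,0,0.006,0,0,0],[0,0,0.01,0,0,0],[0,0,0.015,0,0,0],[0,0,0.02,0,0,0],[0,0,0.02,0,0,0]]'
python3 - <<'E'
from h import *
im,d=cams.capture("scene");cv2.imwrite("pics/s2.png",cv2.resize(im[150:370,190:430],(720,660))[:600])
E
```

```text
time_s: 6.15
position: [0.6068, -0.0263, 0.0925]
tcp_rot: [[0.928, -0.373, 0.0], [-0.373, -0.928, -0.0], [0.0, 0.0, -1.0]]
force: [-0.0, 0.4, -0.7]
opening: 0.478
grasp_force: 0.0
time_s: 6.82
position: [0.6076, -0.0265, 0.1139]
tcp_rot: [[0.928, -0.373, 0.002], [-0.373, -0.928, -0.0], [0.002, -0.0, -1.0]]
force: [0.7, 0.0, -0.5]
opening: 0.153
grasp_force: 29.8
```

View pics/s2.png

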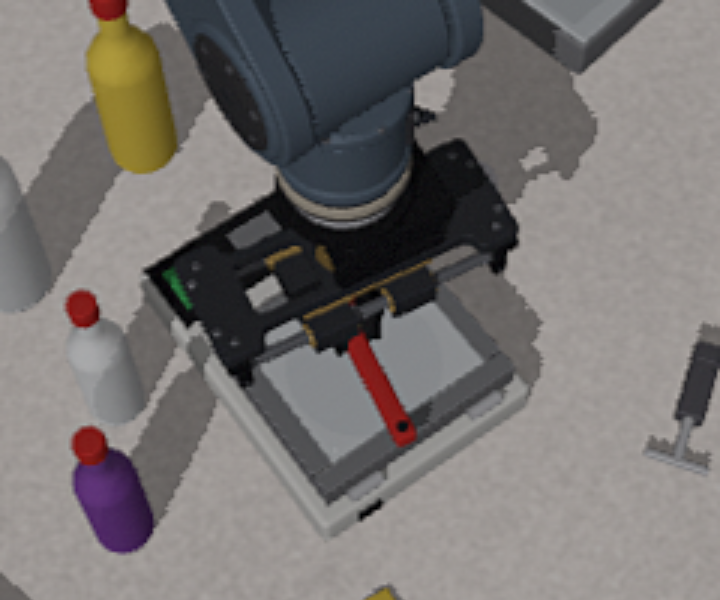

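The fingers closed late and the lift began before they gripped, so the bar is probably held low at the tips. I'll lower until contact and regrip.

```bash
for i in 1; do python3 -m handwheel '[[0,0,-0.001,0,0,0],[0,0,-0.002,0,0,0],[0,0,-0.003,0,0,0],[0,0,-0.004,0,0,0],[0,0,-0.005,0,0,0],[0,0,-0.005,0,0,0],[0,0,-0.005,0,0,0],[0,0,-0.005,0,0,0]]'; done
python3 - <<'E'
from h import *
np.set_printoptions(precision=4,suppress=True)
s=bot.read_state();im,d=cams.capture("wrist");c=cams.calibration("wrist")
hsv=cv2.cvtColor(im,cv2.COLOR_BGR2HSV);m=cv2.inRange(hsv,(0,150,60),(6,255,255))|cv2.inRange(hsv,(174,150,60),(180,255,255))
n,l,st,_=cv2.connectedComponentsWithStats(m)
i=np.argmax(st[1:,4])+1;ys,xs=np.nonzero(l==i);print(st[i])
for y in range(ys.min()+8,min(ys.max(),290),25):
    x=int(np.median(xs[ys==y]));print(y,x,atd("w",(x,y),d,c,s),atd("w",(x+50,y),d,c,s))
E
```

```text
time_s: 7.53
position: [0.6068, -0.0263, 0.1075]
tcp_rot: [[0.928, -0.373, -0.0], [-0.373, -0.928, -0.0], [-0.0, 0.0, -1.0]]
force: [-0.0, 0.6, -0.8]
opening: 0.152
grasp_force: 29.8
[ 296  124   33  181 4588]
132 320 [ 0.6759 -0.0598  0.0861] [ 0.6675 -0.0862  0.0477]
157 314 [ 0.6672 -0.0536  0.0866] [ 0.6577 -0.0767  0.0639]
182 312 [ 0.6576 -0.0489  0.0866] [ 0.6466 -0.0717  0.0641]
207 311 [ 0.6475 -0.0444  0.0865] [ 0.6347 -0.067   0.0632]
232 312 [ 0.6368 -0.0406  0.0867] [ 0.6222 -0.063   0.0634]
257 310 [ 0.626  -0.0353  0.0864] [ 0.6102 -0.0574  0.0648]
282 310 [ 0.615  -0.0309  0.0877] [ 0.6364 -0.0526  0.1619]
```

Held by only 4 mm at the tips, level, 8.5 mm above the cover. I'll set it down, open partly and regrip deeper.

```bash
python3 -m handwheel '[[0,0,-0.002,0,0,0],[0,0,-0.004,0,0,0],[0,0,-0.006,0,0,0],[0,0,-0.007,0,0,0],[0,0,-0.008,0,0,0],[0,0,-0.0085,0,0,0],[0,0,-0.0085,0,0,0],[0,0,-0.0085,0,0,0]]'
python3 -m handwheel '[[0,0,0,0,0,0],[0,0,0,0,0,0],[0,0,0,0,0,0],[0,0,0,0,0,0],[0,0,-0.002,0,0,0],[0,0,-0.004,0,0,0],[0,0,-0.006,0,0,0],[0,0,-0.0065,0,0,0]]' -0.4
python3 -m handwheel '[[0,0,0,0,0,0],[0,0,0,0,0,0],[0,0,0,0,0,0],[0,0,0,0,0,0],[0,0,0,0,0,0],[0,0,0,0,0,0],[0,0,0,0,0,0],[0,0,0,0,0,0]]' -1
python3 -m handwheel '[[0,0,0,0,0,0],[0,0,0,0,0,0],[0,0,0,0,0,0],[0,0,0,0,0,0],[0,0,0.002,0,0,0],[0,0,0.005,0,0,0],[0,0,0.01,0,0,0],[0,0,0.015,0,0,0]]'
python3 - <<'E'
from h import *
np.set_printoptions(precision=4,suppress=True)
bot_s=bot.read_state();s=bot_s;im,d=cams.capture("wrist");c=cams.calibration("wrist")
hsv=cv2.cvtColor(im,cv2.COLOR_BGR2HSV);m=cv2.inRange(hsv,(0,150,60),(6,255,255))|cv2.inRange(hsv,(174,150,60),(180,255,255))
n,l,st,_=cv2.connectedComponentsWithStats(m)
i=np.argmax(st[1:,4])+1;ys,xs=np.nonzero(l==i);print(st[i],s["position"][2])
for y in range(ys.min()+8,min(ys.max(),290),50):
    x=int(np.median(xs[ys==y]));print(y,x,atd("w",(x,y),d,c,s))
E
```

```text
time_s: 8.25
position: [0.6068, -0.0263, 0.099]
tcp_rot: [[0.928, -0.373, 0.0], [-0.373, -0.928, 0.0], [0.0, -0.0, -1.0]]
force: [-0.8, 0.2, -0.2]
opening: 0.152
grasp_force: 29.8
time_s: 8.92
position: [0.6065, -0.0263, 0.0921]
tcp_rot: [[0.928, -0.373, -0.001], [-0.373, -0.928, 0.0], [-0.001, 0.0, -1.0]]
force: [0.6, 1.1, -0.0]
opening: 0.298
grasp_force: 0.0
time_s: 9.58
position: [0.6069, -0.0263, 0.0926]
tcp_rot: [[0.928, -0.373, 0.0], [-0.373, -0.928, -0.0], [0.0, -0.0, -1.0]]
force: [1.2, -0.8, 0.3]
opening: 0.157
grasp_force: 30.0
time_s: 10.25
position: [0.6067, -0.0263, 0.1079]
tcp_rot: [[0.928, -0.373, -0.0], [-0.373, -0.928, 0.0], [-0.0, 0.0, -1.0]]
force: [0.2, 0.2, -0.9]
opening: 0.154
grasp_force: 30.0
[ 295  123   32  182 4787] 0.1079302178995715
131 319 [ 0.676  -0.0593  0.0927]
181 310 [ 0.6587 -0.0484  0.0934]
231 310 [ 0.6387 -0.0403  0.0933]
281 309 [ 0.6174 -0.0313  0.0934]
```

```bash
python3 -m handwheel '[[0,0,0.025,0,0,0],[0,0,0.06,0,0,0],[0,0,0.095,0,0,0],[0,0,0.13,0,0,0],[0,0,0.165,0,0,0],[-0.01,-0.02,0.185,0,0,0],[-0.02,-0.05,0.19,0,0,0.03],[-0.03,-0.08,0.19,0,0,0.06]]'
python3 -m handwheel '[[-0.012,-0.035,0,0,0,0.03],[-0.024,-0.07,0,0,0,0.06],[-0.036,-0.105,0,0,0,0.1],[-0.048,-0.14,0,0,0,0.132],[-0.061,-0.175,0,0,0,0.132],[-0.073,-0.21,0,0,0,0.132],[-0.085,-0.245,0,0,0,0.132],[-0.095,-0.275,0,0,0,0.132]]'
python3 -m handwheel '[[-0.01,-0.025,-0.02,0,0,0],[-0.012,-0.035,-0.05,0,0,0],[-0.013,-0.038,-0.08,0,0,0],[-0.013,-0.038,-0.11,0,0,0],[-0.013,-0.038,-0.14,0,0,0],[-0.013,-0.038,-0.17,0,0,0],[-0.013,-0.038,-0.19,0,0,0],[-0.013,-0.038,-0.195,0,0,0]]'
python3 - <<'E'
from h import *
np.set_printoptions(precision=4,suppress=True)
bot_s=bot.read_state();s=bot_s;im,d=cams.capture("wrist");c=cams.calibration("wrist");cv2.imwrite("pics/w3.png",im)
hsv=cv2.cvtColor(im,cv2.COLOR_BGR2HSV);m=cv2.inRange(hsv,(0,150,60),(6,255,255))|cv2.inRange(hsv,(174,150,60),(180,255,255))
n,l,st,_=cv2.connectedComponentsWithStats(m)
i=np.argmax(st[1:,4])+1;ys,xs=np.nonzero(l==i);print(st[i],s["position"])
for y in range(ys.min()+8,min(ys.max(),290),50):
    x=int(np.median(xs[ys==y]));print(y,x,atd("w",(x,y),d,c,s))
E
```

```text
time_s: 10.97
position: [0.5778, -0.1067, 0.3011]
tcp_rot: [[0.967, -0.254, 0.006], [-0.254, -0.967, -0.003], [0.007, 0.001, -1.0]]
force: [-0.2, -0.8, -0.9]
opening: 0.156
grasp_force: 30.0
time_s: 11.63
position: [0.4806, -0.3836, 0.298]
tcp_rot: [[1.0, 0.001, 0.0], [0.001, -1.0, -0.001], [0.0, 0.001, -1.0]]
force: [0.7, -0.3, -1.5]
opening: 0.158
grasp_force: 30.0
time_s: 12.3
position: [0.467, -0.4172, 0.0988]
tcp_rot: [[1.0, 0.002, -0.005], [0.002, -1.0, 0.006], [-0.005, -0.006, -1.0]]
force: [-0.3, 0.7, -1.3]
opening: 0.153
grasp_force: 30.0
[ 294  122   33  183 5321] [ 0.467  -0.4172  0.0988]
130 310 [ 0.5437 -0.4179  0.0829]
180 310 [ 0.5236 -0.4179  0.0844]
230 310 [ 0.5019 -0.418   0.0838]
280 309 [ 0.4786 -0.4176  0.0836]
```

View pics/w3.png

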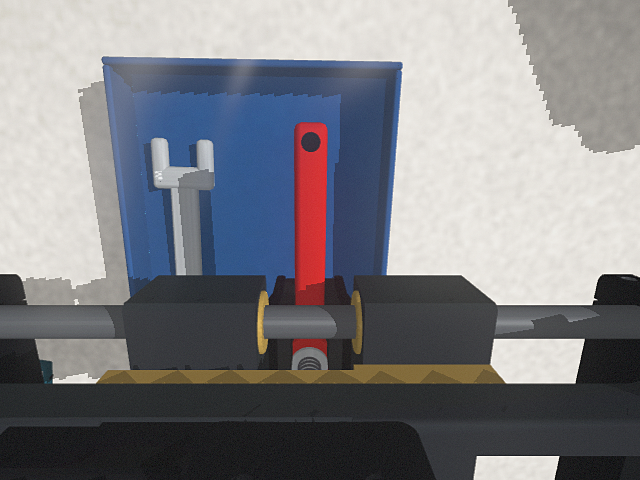

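The hanger is level along the tray's free half (bar at col 310, spanner at cols 150–215). Lowering to the floor and opening partly.

```bash
python3 -m handwheel '[[0,0,-0.012,0,0,0],[0,0,-0.024,0,0,0],[0,0,-0.036,0,0,0],[0,0,-0.047,0,0,0],[0,0,-0.055,0,0,0],[0,0,-0.06,0,0,0],[0,0,-0.063,0,0,0],[0,0,-0.063,0,0,0]]'
python3 -m handwheel '[[0,0,-0.0005,0,0,0],[0,0,-0.001,0,0,0],[0,0,-0.0015,0,0,0],[0,0,-0.0015,0,0,0],[0,0,-0.0015,0,0,0],[0,0,-0.0015,0,0,0],[0,0,-0.0015,0,0,0],[0,0,-0.0015,0,0,0]]'
```

```text
time_s: 13.02
position: [0.4686, -0.419, 0.0388]
tcp_rot: [[1.0, 0.002, -0.001], [0.002, -1.0, 0.001], [-0.001, -0.001, -1.0]]
force: [-0.0, 0.0, -1.2]
opening: 0.157
grasp_force: 30.0
time_s: 13.68
position: [0.4689, -0.4194, 0.0382]
tcp_rot: [[1.0, 0.002, 0.0], [0.002, -1.0, -0.0], [0.0, 0.0, -1.0]]
force: [0.1, -1.0, -1.6]
opening: 0.158
grasp_force: 30.0
```

```bash
python3 -m handwheel '[[0,0,-0.001,0,0,0],[0,0,-0.002,0,0,0],[0,0,-0.003,0,0,0],[0,0,-0.004,0,0,0],[0,0,-0.0045,0,0,0],[0,0,-0.0045,0,0,0],[0,0,-0.0045,0,0,0],[0,0,-0.0045,0,0,0]]'
python3 -m handwheel '[[0,0,0,0,0,0],[0,0,0,0,0,0],[0,0,0,0,0,0],[0,0,0,0,0,0],[0,0,0,0,0,0],[0,0,0,0,0,0],[0,0,0,0,0,0],[0,0,0,0,0,0]]' -0.2
```

```text
time_s: 14.35
position: [0.4688, -0.4193, 0.0336]
tcp_rot: [[1.0, 0.002, 0.0], [0.002, -1.0, -0.0], [0.0, 0.0, -1.0]]
force: [0.1, 0.1, -0.4]
opening: 0.156
grasp_force: 30.0
time_s: 15.02
position: [0.4688, -0.4193, 0.0336]
tcp_rot: [[1.0, 0.002, 0.0], [0.002, -1.0, -0.0], [0.0, 0.0, -1.0]]
force: [0.5, -0.1, 0.9]
opening: 0.401
grasp_force: 0.0
```

```bash
python3 -m handwheel '[[0,0,0.01,0,0,0],[0,0,0.03,0,0,0],[0,0,0.065,0,0,0],[0,0,0.1,0,0,0],[0,0,0.135,0,0,0],[0,0,0.17,0,0,0],[0,0,0.205,0,0,0],[0.005,0.03,0.24,0,0,0.05]]'
python3 -m handwheel '[[0.006,0.035,0.01,0,0,0.06],[0.012,0.07,0.02,0,0,0.12],[0.018,0.105,0.02,0,0,0.18],[0.024,0.14,0.02,0,0,0.24],[0.03,0.175,0.02,0,0,0.3],[0.036,0.21,0.02,0,0,0.36],[0.042,0.245,0.02,0,0,0.42],[0.048,0.28,0.02,0,0,0.48]]' -1
python3 -m handwheel '[[0.006,0.035,0,0,0,0.06],[0.012,0.07,0,0,0,0.12],[0.017,0.105,0,0,0,0.145],[0.017,0.105,0,0,0,0.145],[0.017,0.105,0,0,0,0.145],[0.017,0.105,0,0,0,0.145],[0.017,0.105,0,0,0,0.145],[0.017,0.105,0,0,0,0.145]]'
python3 - <<'E'
from h import *
np.set_printoptions(precision=4,suppress=True)
s=bot.read_state();im,d=cams.capture("wrist");c=cams.calibration("wrist");cv2.imwrite("pics/w4.png",im)
print(s["position"],s["joint_positions"],np.array(s["tcp_rot"])[:,1])
for cam in ("wrist","top","scene"):
  if cam!="wrist": cams.capture(cam)
  c=cams.calibration(cam)
  for q,z in [("hanger_mid",.011),("catch_top",.075),("cover_lip",.064),("tare_pad",.042),("unit_pad",.042),("power_pad",.042),("cover_hinge",.04)]:
    for r in models.tip_of(q,cam)[:2]:
        p=r["position"];print(cam,q,round(r["conf"],2),np.round(p,1),onz("w",p,z,c,s)[:2])
E
```

```text
time_s: 15.68
position: [0.4732, -0.3969, 0.2736]
tcp_rot: [[0.995, 0.099, 0.003], [0.099, -0.995, -0.007], [0.002, 0.007, -1.0]]
force: [-0.1, -0.9, 1.0]
opening: 0.402
grasp_force: 0.0
time_s: 16.35
position: [0.5211, -0.1105, 0.2909]
tcp_rot: [[0.482, 0.876, 0.001], [0.876, -0.482, -0.0], [0.0, 0.001, -1.0]]
force: [0.6, 0.0, 0.0]
opening: 0.007
grasp_force: 0.0
time_s: 17.02
position: [0.5383, -0.0088, 0.2901]
tcp_rot: [[0.22, 0.976, 0.0], [0.976, -0.22, -0.0], [-0.0, 0.0, -1.0]]
force: [-0.2, -0.9, 0.8]
opening: 0.002
grasp_force: 0.0
[ 0.5383 -0.0088  0.2901] [-12.8244  20.6462  91.5877  -0.0198  67.7548  -0.135 ] [ 0.9756 -0.2195  0.0002]
wrist catch_top 0.67 [304.  221.7] [ 0.5327 -0.0076]
wrist cover_lip 0.72 [314.6 217.1] [ 0.5439 -0.0073]
wrist tare_pad 0.68 [268.5 263.5] [ 0.4807 -0.0519]
wrist unit_pad 0.62 [266.  216.3] [0.4915 0.0013]
wrist unit_pad 0.33 [518.2 275. ] [ 0.7568 -0.1282]
wrist power_pad 0.95 [261.6 163.4] [0.501  0.0573]
wrist cover_hinge 0.69 [438.2 214.7] [ 0.6769 -0.0389]
top hanger_mid 0.71 [223.4 359.9] [0.3566 0.2136]
scene hanger_mid 0.58 [113.6 380.8] [ 0.4744 -0.4193]
scene catch_top 0.49 [290.1 234.5] [0.5361 0.0021]
scene cover_lip 0.87 [289.1 242.6] [ 0.5426 -0.0087]
scene tare_pad 0.52 [255.2 240.9] [ 0.4776 -0.0436]
scene unit_pad 0.64 [369.8 135.4] [0.4803 0.3353]
scene unit_pad 0.57 [276.1 226.2] [0.4858 0.0107]
scene cover_hinge 0.56 [329.5 294. ] [ 0.6705 -0.0324]
```

View pics/w4.png

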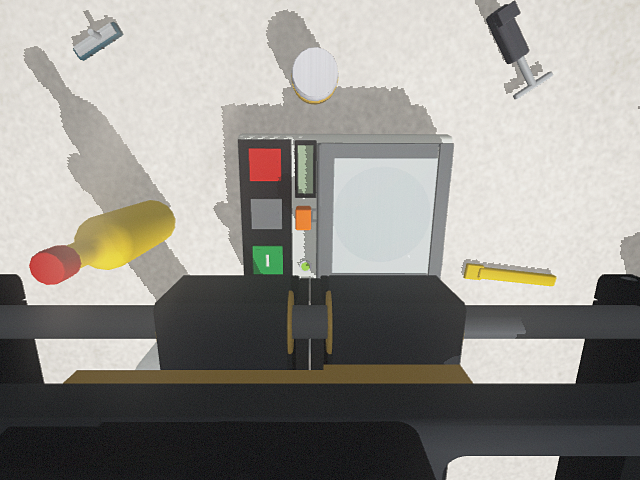

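The catch (296–311, 218) sits just left of the finger plane (col 310) and the cover edge (317) just right of it, which is the overhang I want. The yaw is aligned, so descending.

```bash
python3 -m handwheel '[[0,0.001,-0.03,0,0,0],[0,0.001,-0.06,0,0,0],[0,0.001,-0.09,0,0,0],[0,0.001,-0.12,0,0,0],[0,0.001,-0.15,0,0,0],[0,0.001,-0.17,0,0,0],[0,0.001,-0.182,0,0,0],[0,0.001,-0.182,0,0,0]]'
python3 -m handwheel '[[0,0,-0.002,0,0,0],[0,0,-0.004,0,0,0],[0,0,-0.006,0,0,0],[0,0,-0.007,0,0,0],[0,0,-0.008,0,0,0],[0,0,-0.008,0,0,0],[0,0,-0.008,0,0,0],[0,0,-0.008,0,0,0]]'
python3 - <<'E'
from h import *
s=bot.read_state();im,d=cams.capture("wrist");c=cams.calibration("wrist")
np.set_printoptions(precision=4,suppress=True)
print(s["position"],s["force"])
for p in [(350,150),(330,120),(400,200),(420,150)]: print(p,atd("w",p,d,c,s))
cv2.imwrite("pics/w5.png",im)
E
```

```text
time_s: 18.88
position: [0.5365, -0.0061, 0.1052]
tcp_rot: [[0.217, 0.976, -0.006], [0.976, -0.217, 0.001], [-0.0, -0.006, -1.0]]
force: [-0.5, -0.5, -0.8]
opening: 0.006
grasp_force: 0.0
time_s: 19.55
position: [0.5387, -0.0064, 0.1004]
tcp_rot: [[0.217, 0.976, 0.001], [0.976, -0.217, -0.0], [0.0, 0.001, -1.0]]
force: [0.4, 0.6, 2.3]
opening: 0.008
grasp_force: 1.0
[ 0.5387 -0.0064  0.1004] [0.4338 0.6218 2.3028]
(350, 150) [0.5719 0.0568 0.0639]
(330, 120) [0.5701 0.0763 0.0002]
(400, 200) [0.5914 0.0282 0.0639]
(420, 150) [0.6044 0.0495 0.0633]
```

```bash
cat > cov.py <<'E'
from h import *
s=bot.read_state();im,d=cams.capture("wrist");c=cams.calibration("wrist")
np.set_printoptions(precision=4,suppress=True)
print(s["position"],s["force"])
for p in [(350,150),(400,200),(420,150)]: print(p,atd("w",p,d,c,s))
E
python3 -m handwheel '[[0,0,-0.001,0,0,0],[0,0,-0.002,0,0,0],[0,0,-0.003,0,0,0],[0,0,-0.0035,0,0,0],[0,0,-0.0035,0,0,0],[0,0,-0.0035,0,0,0],[0,0,-0.0035,0,0,0],[0,0,-0.0035,0,0,0]]'
python3 cov.py
```

```text
time_s: 20.27
position: [0.5387, -0.0064, 0.0967]
tcp_rot: [[0.217, 0.976, 0.001], [0.976, -0.217, -0.0], [0.0, 0.001, -1.0]]
force: [1.1, -0.4, 4.8]
opening: 0.006
grasp_force: 2.2
[ 0.5387 -0.0064  0.0967] [ 1.1087 -0.3903  4.785 ]
(350, 150) [0.5693 0.0572 0.0838]
(400, 200) [0.5869 0.0319 0.0802]
(420, 150) [0.5984 0.0508 0.0797]
```

```bash
python3 cov.py
python3 - <<'E'
from h import *
im,d=cams.capture("scene");cv2.imwrite("pics/s5.png",cv2.resize(im[150:370,190:430],(720,660))[:600])
E
python3 cov.py
```

```text
[ 0.5387 -0.0064  0.0967] [0.7784 0.174  4.1407]
(350, 150) [0.5694 0.0572 0.0828]
(400, 200) [0.5871 0.0318 0.0794]
(420, 150) [0.5985 0.0508 0.0795]
[ 0.5387 -0.0064  0.0966] [2.1093 0.4159 4.5879]
(350, 150) [0.5694 0.0572 0.0835]
(400, 200) [0.5871 0.0317 0.079 ]
(420, 150) [0.5983 0.0508 0.0801]
```

View pics/s5.png

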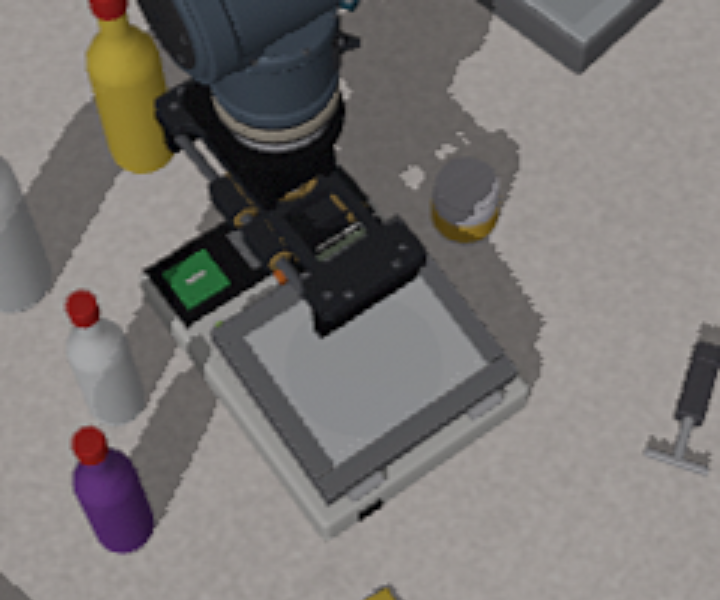

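The cover is freed and held at about 0.155 rad by the tapered back of the finger, and it isn't moving. I'll slide the hand back over the cover so that the fingertips sit above it.

```bash
python3 -m handwheel '[[0.0015,-0.0003,0,0,0,0],[0.003,-0.0006,0,0,0,0],[0.0045,-0.001,0,0,0,0],[0.006,-0.0013,0,0,0,0],[0.0075,-0.0016,0,0,0,0],[0.009,-0.002,0,0,0,0],[0.0105,-0.0023,0,0,0,0],[0.0117,-0.0026,0,0,0,0]]'
python3 cov.py
```

```text
time_s: 21.13
position: [0.5412, -0.0069, 0.0952]
tcp_rot: [[0.217, 0.976, -0.021], [0.976, -0.216, 0.004], [-0.0, -0.021, -1.0]]
force: [-15.5, 2.4, 13.2]
opening: 0.006
grasp_force: 12.1
[ 0.5412 -0.0069  0.0952] [-15.509    2.3859  13.1641]
(350, 150) [0.5715 0.0568 0.0817]
(400, 200) [0.589  0.0316 0.078 ]
(420, 150) [0.6007 0.0504 0.0766]
```

The 45° taper jams by friction when pushed back. I'll undo the push, then take two short up-and-back hops along the taper to bring the tips above the lip.

```bash
python3 -m handwheel '[[-0.006,0.0013,0,0,0,0],[-0.0117,0.0026,0,0,0,0],[-0.0117,0.0026,0,0,0,0],[-0.0019,0.0004,0.016,0,0,0],[-0.0019,0.0004,0.016,0,0,0],[-0.0019,0.0004,0.016,0,0,0],[0.0079,-0.0018,0.032,0,0,0],[0.0079,-0.0018,0.032,0,0,0]]'
cat > cov.py <<'E'
from h import *
s=bot.read_state();im,d=cams.capture("wrist");c=cams.calibration("wrist")
np.set_printoptions(precision=4,suppress=True)
ex=np.array([.9755,-.2195,0]);ey=np.array([.2195,.9755,0]);o=np.array([.574,-.015,0])
def sc(p): p=np.array(p)-o; return np.array([p@ex,p@ey,p[2]])
print("tcp scale",sc(s["position"]),np.round(s["force"],1),"y",np.array(s["tcp_rot"])[:,1])
P=[]
for v in range(20,270,6):
    for u in range(250,520,6):
        if d[v,u]>0:
            p=sc(atd("w",(u,v),d,c,s))
            if abs(p[1])<.072 and -.05<p[0]<.16 and p[2]>.06: P.append(p)
P=np.array(P)
best=(0,0)
for th in np.arange(0,1.8,.01):
    # top plane: offset 24mm from hinge along n=(sin,cos)
    e=(P[:,0]-.105)*np.sin(th)+(P[:,2]-.04)*np.cos(th)-.024
    k=(abs(e)<.0025).sum()
    if k>best[0]: best=(k,th)
th=best[1];a=np.radians(169.9)-th
print("theta",th,best[0],len(P),"lip",.105+.137*np.cos(a),.04+.137*np.sin(a))
E
python3 cov.py
```

```text
time_s: 21.85
position: [0.5533, -0.0096, 0.1287]
tcp_rot: [[0.217, 0.976, -0.013], [0.976, -0.217, 0.003], [-0.0, -0.013, -1.0]]
force: [-10.2, 1.5, 5.8]
opening: 0.002
grasp_force: 5.7
tcp scale [-0.0214  0.0007  0.1287] [-10.2   1.5   5.8] y [ 0.9761 -0.2169 -0.0134]
theta 0.39 629 705 lip -0.010614781275306448 0.1134998119090318
```

The cover is at 0.39 rad and still wedged on the taper. Lowering the hand closes it again without jamming. I'll go back down, then tilt the tool to flatten the taper over the lip.

```bash
python3 -m handwheel '[[-0.001,0.0002,-0.004,0,0,0],[-0.0035,0.0008,-0.008,0,0,0],[-0.006,0.0013,-0.012,0,0,0],[-0.0085,0.0019,-0.016,0,0,0],[-0.0115,0.0026,-0.021,0,0,0],[-0.0145,0.0032,-0.026,0,0,0],[-0.0145,0.0032,-0.026,0,0,0],[-0.0145,0.0032,-0.026,0,0,0]]'
python3 cov.py
```

```text
time_s: 22.57
position: [0.5422, -0.0072, 0.1018]
tcp_rot: [[0.217, 0.976, -0.004], [0.976, -0.217, 0.001], [0.0, -0.004, -1.0]]
force: [-4.9, 0.8, 1.9]
opening: 0.003
grasp_force: 2.5
tcp scale [-0.0327  0.0006  0.1018] [-4.9  0.8  1.9] y [ 0.9761 -0.2172 -0.0036]
theta 0.19 628 670 lip -0.02291234147788347 0.08906559790367721
```

```bash
python3 -m handwheel '[[0.0008,-0.0002,0.0006,0.008,0.034,0],[0.0016,-0.0004,0.0012,0.0153,0.068,0],[0.0024,-0.0005,0.0018,0.023,0.102,0],[0.0032,-0.0007,0.0023,0.0307,0.136,0],[0.004,-0.0009,0.0026,0.038,0.17,0],[0.0048,-0.0011,0.0028,0.046,0.204,0],[0.0048,-0.0011,0.0028,0.046,0.204,0],[0.0048,-0.0011,0.0028,0.046,0.204,0]]'
python3 cov.py
```

```text
time_s: 23.28
position: [0.55, -0.0092, 0.1047]
tcp_rot: [[0.218, 0.894, -0.392], [0.976, -0.199, 0.088], [0.001, -0.402, -0.916]]
force: [-0.7, 0.8, -0.5]
opening: 0.006
grasp_force: 0.2
tcp scale [-0.0247  0.0004  0.1047] [-0.7  0.8 -0.5] y [ 0.8939 -0.1989 -0.4017]
theta 0.21 645 653 lip -0.02190551332374073 0.0916138613943761
```

```bash
python3 -m handwheel '[[0.0003,0,0,0.0058,0.0256,0],[0.0006,-0.0001,0,0.0115,0.051,0],[0.001,-0.0002,0,0.0172,0.0766,0],[0.001,-0.0002,-0.001,0.0172,0.0766,0],[0.0005,-0.0001,-0.002,0.0172,0.0766,0],[0,0,-0.0035,0.0172,0.0766,0],[-0.0005,0.0001,-0.005,0.0172,0.0766,0],[-0.001,0.0002,-0.006,0.0172,0.0766,0]]'
python3 cov.py
```

```text
time_s: 24.0
position: [0.5474, -0.0085, 0.0997]
tcp_rot: [[0.218, 0.82, -0.529], [0.976, -0.182, 0.119], [0.001, -0.542, -0.84]]
force: [0.3, -0.6, 2.5]
opening: 0.004
grasp_force: 1.6
tcp scale [-0.0273  0.0005  0.0997] [ 0.3 -0.6  2.5] y [ 0.8204 -0.1822 -0.542 ]
theta 0.2 630 635 lip -0.0224152981126282 0.09034224674038784
```

Static sliding would jam on friction, but the arm tracks 42 mm per row with almost no lag. One fast hop (up, then back over the lip) lets the cover free for about 0.15 s, which is well under 4 rad/s.

```bash
python3 -m handwheel '[[0.0107,-0.0024,0.04,0,0,0],[0.0478,-0.0108,0.03,0,0,0],[0.0478,-0.0108,0.03,0,0,0],[0.0478,-0.0108,0.03,0,0,0],[0.0478,-0.0108,0.03,0,0,0],[0.0478,-0.0108,0.03,0,0,0],[0.0478,-0.0108,0.03,0,0,0],[0.0478,-0.0108,0.03,0,0,0]]'
python3 cov.py
```

```text
time_s: 24.72
position: [0.5724, -0.0136, 0.1374]
tcp_rot: [[0.215, 0.782, -0.585], [0.977, -0.172, 0.129], [-0.0, -0.599, -0.801]]
force: [-40.7, 7.8, 30.4]
opening: -0.0
grasp_force: 25.7
tcp scale [-0.0019  0.001   0.1374] [-40.7   7.8  30.4] y [ 0.7821 -0.1725 -0.5988]
theta 0.49 651 668 lip -0.002699451590859922 0.12467483762622766
```

The cover caught on the finger again at 0.49 rad. Every measured force points at the hinge, so friction under a light radial push holds the cover. I'll use that: relax the push to about 12 N, then carry the lip along its arc.

```bash
python3 -m handwheel '[[-0.004,0.0009,0.0017,0,0,0],[-0.008,0.0018,0.0034,0,0,0],[-0.012,0.0027,0.005,0,0,0],[-0.015,0.0033,0.0063,0,0,0],[-0.0166,0.0037,0.007,0,0,0],[-0.0166,0.0037,0.007,0,0,0],[-0.0166,0.0037,0.007,0,0,0],[-0.0166,0.0037,0.007,0,0,0]]'
python3 cov.py
python3 - <<'E'
from h import *
s=bot.read_state();j=np.radians(s["joint_positions"]);print(np.degrees(j).round(2))
p=np.array(s["position"]);R=np.array(s["tcp_rot"])
A,B,HL=.574,.363,-.110
z=R[:,2];q2=j[1];q23=q2+j[2];sm=q23+j[4]
rw=A*np.sin(q2)+B*np.sin(q23);print("wrist r",rw,"tcp r",np.hypot(*p[:2]),"sum",np.degrees(sm))
h=np.hypot(z[0],z[1]);print("L from r",(rw-np.hypot(*p[:2]))/h)
zz=A*np.cos(q2)+B*np.cos(q23);print("L from z:",(p[2]-zz-HL)/(1+z[2]))
E
```

```text
time_s: 25.43
position: [0.5718, -0.0137, 0.1386]
tcp_rot: [[0.217, 0.809, -0.546], [0.976, -0.179, 0.123], [0.001, -0.56, -0.829]]
force: [-11.9, 2.8, 8.9]
opening: 0.005
grasp_force: 7.5
tcp scale [-0.0025  0.0008  0.1386] [-11.9   2.8   8.9] y [ 0.8092 -0.1792 -0.5595]
theta 0.49 649 666 lip -0.002699451590859922 0.12467483762622766
[-1.258e+01  4.806e+01  7.225e+01  4.000e-02  9.372e+01 -8.000e-02]
wrist r 0.7403217946586238 tcp r 0.5718755296754027 sum 214.03283360316442
L from r 0.30097522909455376
L from z: 0.2810943439447608
```

Held at 0.49 rad with a 14 N radial push. Working out the arc.

```bash
cat > arc.py <<'E'
import numpy as np,sys
def tcp(th,ph,rad):
    a=np.radians(169.9-th);l=np.array([105+rad*np.cos(a),40+rad*np.sin(a)]);p=np.radians(ph)
    z=np.array([-np.sin(p),-np.cos(p)]);y=np.array([np.cos(p),-np.sin(p)])
    return l-11.6*z-7.6*y
def show(ths,phs,r0,rad):
    p0=tcp(ths[0],phs[0],r0);
    for t,f in zip(ths[1:],phs[1:]):
        d=(tcp(t,f,rad)-p0)/1000;w=np.radians(f-phs[0])/2
        print(f"th{t:.0f} ph{f:.0f} [{d[0]*.9755:.4f},{-d[0]*.2195:.4f},{d[1]:.4f},{.2195*w:.4f},{.9755*w:.4f},0]")
E
python3 - <<'E'
from arc import *
a=np.linspace(28,44,9);show(a,np.linspace(33.2,48,9),130,130);print()
a=np.linspace(44,60,9);show(a,np.linspace(48,52,9),130,130);print()
a=np.linspace(60,76,9);show(a,np.linspace(52,52,9),130,130)
E
```

```text
th30 ph35 [0.0032,-0.0007,0.0035,0.0035,0.0157,0]
th32 ph37 [0.0066,-0.0015,0.0069,0.0071,0.0315,0]
th34 ph39 [0.0100,-0.0023,0.0102,0.0106,0.0472,0]
th36 ph41 [0.0136,-0.0031,0.0133,0.0142,0.0630,0]
th38 ph42 [0.0173,-0.0039,0.0164,0.0177,0.0787,0]
th40 ph44 [0.0211,-0.0047,0.0193,0.0213,0.0945,0]
th42 ph46 [0.0249,-0.0056,0.0220,0.0248,0.1102,0]
th44 ph48 [0.0289,-0.0065,0.0246,0.0283,0.1260,0]

th46 ph48 [0.0037,-0.0008,0.0026,0.0010,0.0043,0]
th48 ph49 [0.0076,-0.0017,0.0050,0.0019,0.0085,0]
th50 ph50 [0.0115,-0.0026,0.0073,0.0029,0.0128,0]
th52 ph50 [0.0155,-0.0035,0.0095,0.0038,0.0170,0]
th54 ph50 [0.0195,-0.0044,0.0115,0.0048,0.0213,0]
th56 ph51 [0.0237,-0.0053,0.0133,0.0057,0.0255,0]
th58 ph52 [0.0279,-0.0063,0.0151,0.0067,0.0298,0]
th60 ph52 [0.0321,-0.0072,0.0167,0.0077,0.0341,0]

th62 ph52 [0.0042,-0.0009,0.0015,0.0000,0.0000,0]
th64 ph52 [0.0084,-0.0019,0.0028,0.0000,0.0000,0]
th66 ph52 [0.0127,-0.0029,0.0040,0.0000,0.0000,0]
th68 ph52 [0.0170,-0.0038,0.0050,0.0000,0.0000,0]
th70 ph52 [0.0214,-0.0048,0.0058,0.0000,0.0000,0]
th72 ph52 [0.0257,-0.0058,0.0065,0.0000,0.0000,0]
th74 ph52 [0.0301,-0.0068,0.0071,0.0000,0.0000,0]
th76 ph52 [0.0345,-0.0078,0.0075,0.0000,0.0000,0]
```

```bash
python3 -m handwheel '[[0.0032,-0.0007,0.0035,0.0035,0.0157,0],[0.0066,-0.0015,0.0069,0.0071,0.0315,0],[0.01,-0.0023,0.0102,0.0106,0.0472,0],[0.0136,-0.0031,0.0133,0.0142,0.063,0],[0.0173,-0.0039,0.0164,0.0177,0.0787,0],[0.0211,-0.0047,0.0193,0.0213,0.0945,0],[0.0249,-0.0056,0.022,0.0248,0.11,0],[0.0289,-0.0065,0.0246,0.0283,0.126,0]]'
python3 cov.py
```

```text
time_s: 26.15
position: [0.6029, -0.0208, 0.1656]
tcp_rot: [[0.218, 0.643, -0.734], [0.976, -0.142, 0.165], [0.002, -0.752, -0.659]]
force: [-8.8, 2.5, 12.8]
opening: 0.003
grasp_force: 8.4
tcp scale [0.0295 0.0007 0.1656] [-8.8  2.5 12.8] y [ 0.6433 -0.1422 -0.7523]
theta 0.78 649 649 lip 0.026010618346592712 0.15193604239034167
```

Works as planned: θ = 0.78. Continuing.

```bash
python3 -m handwheel '[[0.0037,-0.0008,0.0026,0.001,0.0043,0],[0.0076,-0.0017,0.005,0.0019,0.0085,0],[0.0115,-0.0026,0.0073,0.0029,0.0128,0],[0.0155,-0.0035,0.0095,0.0038,0.017,0],[0.0195,-0.0044,0.0115,0.0048,0.0213,0],[0.0237,-0.0053,0.0133,0.0057,0.0255,0],[0.0279,-0.0063,0.0151,0.0067,0.0298,0],[0.0321,-0.0072,0.0167,0.0077,0.0341,0]]'
python3 cov.py; python3 -c "
from h import *
print(np.round(bot.read_state()['joint_positions'],1))"
```

```text
time_s: 26.87
position: [0.6357, -0.0282, 0.1844]
tcp_rot: [[0.218, 0.591, -0.776], [0.976, -0.131, 0.174], [0.002, -0.796, -0.606]]
force: [-8.1, 0.9, 17.2]
opening: 0.005
grasp_force: 10.9
tcp scale [0.0631 0.0007 0.1844] [-8.1  0.9 17.2] y [ 0.5914 -0.1306 -0.7957]
theta 1.05 638 670 lip 0.058729194244545944 0.16894965116176563
[-1.260e+01  5.940e+01  4.680e+01  1.000e-01  1.265e+02 -1.000e-01]
```

```bash
python3 -c "
from arc import *
show(np.linspace(60,74,8),[52,53,54,54,54,54,54,54],130,130)
print();show(np.linspace(72,84,7),[54]*7,130,130)"
```

```text
th62 ph53 [0.0044,-0.0010,0.0014,0.0019,0.0085,0]
th64 ph54 [0.0089,-0.0020,0.0026,0.0038,0.0170,0]
th66 ph54 [0.0131,-0.0030,0.0038,0.0038,0.0170,0]
th68 ph54 [0.0175,-0.0039,0.0048,0.0038,0.0170,0]
th70 ph54 [0.0218,-0.0049,0.0057,0.0038,0.0170,0]
th72 ph54 [0.0262,-0.0059,0.0064,0.0038,0.0170,0]
th74 ph54 [0.0306,-0.0069,0.0069,0.0038,0.0170,0]

th74 ph54 [0.0044,-0.0010,0.0005,0.0000,0.0000,0]
th76 ph54 [0.0088,-0.0020,0.0009,0.0000,0.0000,0]
th78 ph54 [0.0132,-0.0030,0.0012,0.0000,0.0000,0]
th80 ph54 [0.0177,-0.0040,0.0012,0.0000,0.0000,0]
th82 ph54 [0.0221,-0.0050,0.0011,0.0000,0.0000,0]
th84 ph54 [0.0265,-0.0060,0.0009,0.0000,0.0000,0]
```

```bash
python3 -m handwheel '[[0.0044,-0.001,0.0014,0.0019,0.0085,0],[0.0089,-0.002,0.0026,0.0038,0.017,0],[0.011,-0.0025,0.0032,0.0038,0.017,0],[0.0131,-0.003,0.0038,0.0038,0.017,0],[0.0153,-0.0035,0.0043,0.0038,0.017,0],[0.0175,-0.0039,0.0048,0.0038,0.017,0],[0.0197,-0.0044,0.0053,0.0038,0.017,0],[0.0218,-0.0049,0.0057,0.0038,0.017,0]]'
python3 cov.py; python3 -c "
from h import *
print(np.round(bot.read_state()['joint_positions'],1))"
```

```text
time_s: 27.58
position: [0.6584, -0.0333, 0.192]
tcp_rot: [[0.218, 0.566, -0.795], [0.976, -0.125, 0.178], [0.002, -0.815, -0.58]]
force: [-6.5, 1.3, 21.8]
opening: 0.007
grasp_force: 11.4
tcp scale [0.0863 0.0006 0.192 ] [-6.5  1.3 21.8] y [ 0.5661 -0.125  -0.8148]
theta 1.23 625 674 lip 0.08256256063817194 0.17515014359919967
[-1.260e+01  6.210e+01  4.010e+01  1.000e-01  1.323e+02 -1.000e-01]
```

```bash
python3 -m handwheel '[[0.0022,-0.0005,0.0004,0,0,0],[0.0044,-0.001,0.0007,0,0,0],[0.0066,-0.0015,0.001,0,0,0],[0.0088,-0.002,0.0013,0,0,0],[0.011,-0.0025,0.0015,0,0,0],[0.0132,-0.003,0.0017,0,0,0],[0.0154,-0.0035,0.0019,0,0,0],[0.0176,-0.004,0.002,0,0,0]]'
python3 cov.py; python3 -c "
from h import *
print(np.round(bot.read_state()['joint_positions'],1))"
```

```text
time_s: 28.3
position: [0.6766, -0.0375, 0.1956]
tcp_rot: [[0.218, 0.568, -0.794], [0.976, -0.125, 0.178], [0.002, -0.813, -0.582]]
force: [-3.1, 1.6, 24.7]
opening: 0.006
grasp_force: 14.4
tcp scale [0.105  0.0006 0.1956] [-3.1  1.6 24.7] y [ 0.5681 -0.1254 -0.8134]
theta 1.36 625 689 lip 0.10027196312668596 0.17691839053729994
[-1.260e+01  6.390e+01  3.520e+01  1.000e-01  1.354e+02 -1.000e-01]
```

```bash
python3 -m handwheel '[[0.0022,-0.0005,0.0001,0,0,0],[0.0044,-0.001,0.0001,0,0,0],[0.0066,-0.0015,0.0001,0,0,0],[0.0088,-0.002,0.0001,0,0,0],[0.011,-0.0025,0,0,0,0],[0.0132,-0.003,-0.0001,0,0,0],[0.0154,-0.0035,-0.0003,0,0,0],[0.0176,-0.004,-0.0005,0,0,0]]'
python3 cov.py
```

```text
time_s: 29.02
position: [0.6949, -0.0417, 0.1966]
tcp_rot: [[0.218, 0.571, -0.792], [0.976, -0.126, 0.178], [0.002, -0.812, -0.584]]
force: [-0.4, -0.2, 26.4]
opening: 0.003
grasp_force: 14.4
tcp scale [0.1238 0.0005 0.1966] [-0.4 -0.2 26.4] y [ 0.5706 -0.1258 -0.8115]
theta 1.49 553 641 lip 0.11806115697051478 0.17637597361189242
```

```bash
python3 -m handwheel '[[0.0022,-0.0005,-0.0002,0,0,0],[0.0044,-0.001,-0.0004,0,0,0],[0.0066,-0.0015,-0.0006,0,0,0],[0.0088,-0.002,-0.0009,0,0,0],[0.011,-0.0025,-0.0012,0,0,0],[0.0132,-0.003,-0.0015,0,0,0],[0.0132,-0.003,-0.0015,0,0,0],[0.0132,-0.003,-0.0015,0,0,0]]'
python3 cov.py
python3 -m handwheel '[[0.013,-0.003,0.01,0,0,0],[0.012,-0.003,0.03,0,0,0],[0.01,-0.002,0.05,0,0,0],[0,0,0.07,0,0,0],[-0.01,0.002,0.09,0,0,0],[-0.02,0.004,0.1,-0.02,-0.09,0],[-0.04,0.009,0.1,-0.04,-0.18,0],[-0.07,0.015,0.1,-0.055,-0.245,0]]'
python3 cov.py
```

```text
time_s: 29.73
position: [0.7089, -0.0449, 0.1956]
tcp_rot: [[0.218, 0.574, -0.789], [0.976, -0.126, 0.178], [0.002, -0.809, -0.588]]
force: [3.9, -0.6, 27.1]
opening: 0.006
grasp_force: 16.1
tcp scale [0.1382 0.0005 0.1956] [ 3.9 -0.6 27.1] y [ 0.5739 -0.1265 -0.8091]
theta 1.59 480 576 lip 0.13161078498322523 0.17439072186195206
time_s: 30.45
position: [0.6446, -0.0314, 0.2843]
tcp_rot: [[0.218, 0.819, -0.531], [0.976, -0.182, 0.12], [0.002, -0.544, -0.839]]
force: [-0.9, -0.6, 0.3]
opening: 0.005
grasp_force: 0.0
tcp scale [ 0.0725 -0.0005  0.2843] [-0.9 -0.6  0.3] y [ 0.819  -0.1819 -0.5442]
theta 1.61 27 49 lip 0.13429309825682506 0.17383166439417838
```

The cover stands open, beyond 1.6 rad. Levelling the tool and moving over the tare pad.

```bash
python3 -m handwheel '[[-0.02,-0.002,0,-0.012,-0.05,0],[-0.05,-0.005,0,-0.024,-0.11,0],[-0.08,-0.008,0,-0.037,-0.17,0],[-0.11,-0.011,-0.02,-0.05,-0.22,0],[-0.135,-0.014,-0.04,-0.063,-0.281,0],[-0.155,-0.016,-0.06,-0.063,-0.281,0],[-0.165,-0.017,-0.075,-0.063,-0.281,0],[-0.165,-0.017,-0.075,-0.063,-0.281,0]]'
python3 -m handwheel '[[0,0,0,0,0,0.026],[0,0,0,0,0,0.052],[0,0,0,0,0,0.052],[0,0,0,0,0,0.052],[0,0,0,0,0,0.052],[0,0,0,0,0,0.052],[0,0,0,0,0,0.052],[0,0,0,0,0,0.052]]'
python3 - <<'E'
from h import *
np.set_printoptions(precision=4,suppress=True)
s=bot.read_state();im,d=cams.capture("wrist");c=cams.calibration("wrist");cv2.imwrite("pics/w9.png",im)
for r in models.tip_of("tare_pad","wrist")[:2]: print(r,onz("w",r["position"],.042,c,s))
hsv=cv2.cvtColor(im,cv2.COLOR_BGR2HSV);m=cv2.inRange(hsv,(50,120,50),(85,255,255))
n,l,st,ce=cv2.connectedComponentsWithStats(m)
for i in np.argsort(-st[1:,4])[:2]+1: print(st[i],onz("w",(st[i][0]+st[i][2]/2,st[i][1]+st[i][3]/2),.042,c,s))
im,_=cams.capture("scene");cv2.imwrite("pics/s9.png",im)
E
```

```text
time_s: 31.17
position: [0.4727, -0.0464, 0.2069]
tcp_rot: [[0.217, 0.976, -0.019], [0.976, -0.217, 0.006], [0.002, -0.02, -1.0]]
force: [-1.1, 0.1, -0.4]
opening: 0.006
grasp_force: 0.0
time_s: 31.83
position: [0.479, -0.048, 0.2084]
tcp_rot: [[0.115, 0.993, -0.01], [0.993, -0.114, 0.002], [0.001, -0.011, -1.0]]
force: [0.6, 0.0, -0.2]
opening: 0.002
grasp_force: 0.0
{'position': [312.5, 231.6], 'conf': 0.87} [ 0.4796 -0.0472  0.042 ]
[ 293  211   42   41 1275] [ 0.4809 -0.0473  0.042 ]
[294 240   1   3   3] [ 0.4629 -0.0544  0.042 ]
```

View pics/s9.png

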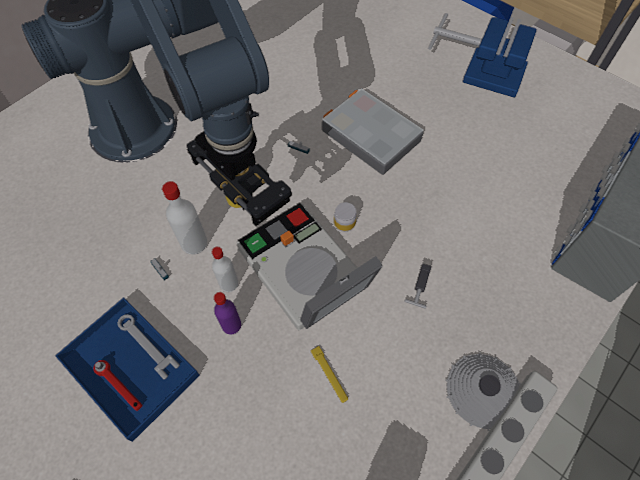

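The cover stands open, the hanger lies in the tray at (117,383), and the bottles are standing. The hand is centred over the green pad, so descending.

```bash
python3 -m handwheel '[[0.001,0,-0.02,0,0,0],[0.001,0,-0.045,0,0,0],[0.001,0,-0.07,0,0,0],[0.001,0,-0.095,0,0,0],[0.001,0,-0.115,0,0,0],[0.001,0,-0.128,0,0,0],[0.001,0,-0.134,0,0,0],[0.001,0,-0.134,0,0,0]]'
python3 -m handwheel '[[0,0,-0.001,0,0,0],[0,0,-0.003,0,0,0],[0,0,-0.005,0,0,0],[0,0,-0.006,0,0,0],[0,0,-0.0065,0,0,0],[0,0,-0.007,0,0,0],[0,0,-0.007,0,0,0],[0,0,-0.007,0,0,0]]'
```

```text
time_s: 32.65
position: [0.4792, -0.0479, 0.0732]
tcp_rot: [[0.114, 0.993, -0.013], [0.993, -0.114, 0.003], [0.001, -0.013, -1.0]]
force: [0.1, 0.3, -0.1]
opening: 0.005
grasp_force: 0.0
time_s: 33.32
position: [0.4799, -0.048, 0.0675]
tcp_rot: [[0.114, 0.993, -0.01], [0.993, -0.114, 0.002], [0.001, -0.01, -1.0]]
force: [-0.3, 0.2, 0.6]
opening: 0.009
grasp_force: 0.2
```

Nearly at contact. The arm gives about 2 N/mm, so small steps from here.

```bash
python3 -m handwheel '[[0,0,-0.0005,0,0,0],[0,0,-0.001,0,0,0],[0,0,-0.0015,0,0,0],[0,0,-0.002,0,0,0],[0,0,-0.0025,0,0,0],[0,0,-0.003,0,0,0],[0,0,-0.003,0,0,0],[0,0,-0.003,0,0,0]]'
```

```text
time_s: 33.98
position: [0.4799, -0.048, 0.0658]
tcp_rot: [[0.114, 0.993, -0.01], [0.993, -0.114, 0.002], [0.001, -0.01, -1.0]]
force: [-2.5, 1.0, 14.7]
opening: 0.009
grasp_force: 7.5
```

14.7 N, inside the band. Holding, then retreating.

```bash
python3 -m handwheel '[[0,0,0,0,0,0],[0,0,0,0,0,0],[0,0,0,0,0,0],[0,0,0,0,0,0],[0,0,0,0,0,0],[0,0,0,0,0,0],[0,0,0,0,0,0],[0,0,0,0,0,0]]'
python3 -m handwheel '[[0,0,0.004,0,0,0],[0,0,0.015,0,0,0],[0,0,0.035,0,0,0],[0,0,0.06,0,0,0],[0,0,0.09,0,0,0],[0,0,0.12,0,0,0],[0,0,0.14,0,0,0],[0,0,0.15,0,0,0]]'
python3 -m handwheel '[[0,0,0,0,0,0],[0,0,0,0,0,0],[0,0,0,0,0,0],[0,0,0,0,0,0],[0,0,0,0,0,0],[0,0,0,0,0,0],[0,0,0,0,0,0],[0,0,0,0,0,0]]'
python3 - <<'E'
from h import *
im,_=cams.capture("scene");c=cams.calibration("scene")
for q,z in [("hanger_mid",.011),("lube",0)]:
    print(q,[(r["conf"],onz("s",r["position"],z,c).round(3)) for r in models.tip_of(q,"scene")[:2]])
print(bot.hand_in())
E
```

```text
time_s: 34.65
position: [0.48, -0.048, 0.0658]
tcp_rot: [[0.114, 0.993, -0.01], [0.993, -0.114, 0.002], [0.001, -0.01, -1.0]]
force: [-1.6, 0.1, 15.5]
opening: 0.006
grasp_force: 7.5
time_s: 35.32
position: [0.481, -0.0484, 0.217]
tcp_rot: [[0.114, 0.993, -0.006], [0.993, -0.114, 0.001], [-0.0, -0.006, -1.0]]
force: [0.2, 0.2, 0.1]
opening: 0.004
grasp_force: 0.0
time_s: 35.98
position: [0.4797, -0.048, 0.214]
tcp_rot: [[0.114, 0.993, -0.011], [0.993, -0.114, 0.002], [0.001, -0.011, -1.0]]
force: [0.0, -0.3, -0.0]
opening: 0.003
grasp_force: 0.0
hanger_mid [(0.6, array([ 0.471, -0.419,  0.011]))]
lube [(0.94, array([ 0.489, -0.14 , -0.   ])), (0.87, array([ 0.564, -0.201,  0.   ]))]
the job is handed in; nothing more can be done
None
```

I handed the job in at about 36 s, with no verdict returned: the hanger lies flat in the tray, the cover is open (last measured at about 1.6 rad), and the tare pad was held at about 15 N for 0.67 s; the one doubt is a fast hop while catching the freed cover, when I did not measure its speed against the 4 rad/s limit and the fingers pushed on it with about 50 N.

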